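# Move the heart recorders one station on

### The job

The three heart recorders on this desk are all one station behind: the large one belongs in the read-out dock, the slim one on the charger and the round one in the wooden hand-out tray. Move each to its own place, laid flat in the middle, with the large and the slim one squared up to their docks; every place is taken at the start, so set one recorder down on the round cork mat on the way. Set them down rather than dropping or tipping them, and leave the pump bottle, mouse and carton where they are.

Things in the scene. Friction and masses are not known exactly. Their poses are not given: they have to be found in the camera images.
- large_mid (a point): Large recorder: off-white block 90 x 58 x 30 mm with a square dark screen and two black buttons on top; loose, about 0.17 kg. Point at its centre, 15 mm above its underside; x along its 90 mm length, y across its 58 mm width, z up. At the start it lies flat in the wooden tray.
- slim_mid (a point): Slim recorder: narrow off-white bar 96 x 32 x 30 mm with a small dark screen and one black button on top; loose, about 0.10 kg. Point at its centre, 15 mm above its underside; x along its 96 mm length, y across its 32 mm width, z up. At the start it lies flat in the read-out dock.
- round_mid (a point): Round recorder: off-white puck of 54 mm diameter, 30 mm tall, with a round black button on top; loose, about 0.09 kg. Point at its centre, 15 mm above its underside; z up. At the start it lies flat on the charger.
- readout: Read-out dock: black base with a dark resting face and, along its back edge, a solid black block 34 mm deep, 110 mm wide and 42 mm tall (from x = -62 to -96 mm). Fixed. Resting face 124 x 110 mm (x by y), flat, 10 mm above the table. Origin: on the table surface under the centre of the resting face; z up, x towards the front edge; the block is at -x. A recorder in it lies with its length along this x.
- charger: Charger: white base with a grey resting face and, behind it, two upright round metal posts of 18 mm diameter, 42 mm tall over the table, at x = -79, y = +-40 mm. Fixed. Resting face 124 x 110 mm (x by y), flat, 10 mm above the table. Origin: on the table surface under the centre of the resting face; z up, x towards the front edge; the posts are at -x. A recorder on it lies with its length along this x.
- tray: Hand-out tray: shallow wooden tray 144 x 126 mm outside (x by y), with a 4 mm thick rim 11 mm tall over the table all round and no uprights; its inner floor is 6 mm above the table. Fixed. Origin: on the table surface under its centre, z up.
- mat: Round cork mat, 130 mm in diameter, 4 mm thick, empty at the start: the free spot. Fixed. Origin: on the table surface under its centre, z up.
- gel: Bystander: blue pump bottle of hand gel, 64 mm in diameter, 170 mm tall, standing; origin at the centre of its underside.
- mouse: Bystander: black computer mouse 104 x 60 x 31 mm; origin at the centre of its underside.
- carton: Bystander: cardboard carton 60 x 130 x 50 mm; origin at the centre of its underside.
Not all that is in view belongs to the job. What is shaped like the part that bears large_mid but yellow is not meant. What is shaped like the part that bears round_mid but pink is not meant.

How it is judged:
By the outcome, as a careful person would: the job done as asked, in the order asked, and still so for the second after the job is handed in, with the robot touching nothing.
It also fails if it takes over 112 s, if anything falls off the work surface, if the arm or the gripper's body presses on something with over 40 N, if the wrist force passes 120 N, or if a joint passes its speed limit or range.

### The arm

A 6-joint arm with a two-finger parallel gripper is mounted at the origin on the work surface. World frame = base frame: x ahead of the robot, y to its left, z up, the work surface at z = 0. Lengths are in m, angles in rad, forces in N, time in s.
With the tool pointing down it reaches from about 0.425 to 0.95 m from the base axis. Payload 14.7 kg.
Tool frame: the origin (TCP) lies midway between the tips of the shut fingers; the grasp point (between the pads) lies ctrl.grip_depth behind it (ctrl.grip_depth is the distance from the TCP to the grasp point, in m); z points along the fingers, x is the direction in which the jaws open and shut, and the axes are right-handed (so a half turn about z gives the same grasp; the last joint's range is limited). The gripper opens to 85 mm and grips with 20 to 120 N. Pads are 22 mm wide; open, the fingers measure 114 mm over their backs; the gripper's body (76 mm by 85 mm) begins 54 mm behind the grasp point. The pads swing forward as they close: fully open they stand 13 mm farther back than shut.
Start: joints at [-1.153, 0.48, 1.596, -0, 1.065, -0.047], TCP at [0.291, -0.581, 0.231] pointing down, gripper open.
Joint ranges: [-2.75, 2.75], [-0.82, 2.05], [0.23, 2.67], [-1.56, 4.7], [0.09, 2.69], [-2.92, 2.92]. Speed limits (rad/s): [1.89, 1.89, 2.39, 3.01, 3.01, 3.01].

### API

Orientations are given as a rotation vector (axis times angle).
In Python, from plant import ctrl gives the robot as it stands.
- The arm moves only by the tool apply_moves, never from a script. Its argument "commands" is a list of rows, each a list of 5 numbers: the opening in per cent of the stroke, from 0 (shut) to 100 (fully open), then the shift along the tool's x, y, z in units of 30 mm (1.0 is 30 mm), then the turn about the tool's z in degrees. In form: [[hand, tx, ty, tz, turn], ...]. A call has 1 to 8 rows; each row is the pose to reach, as a shift and turn from the pose measured when the call began, along the tool's axes at that moment; what a row does not reach only later rows make up. A row lasts 1/10 s, in which the tool goes at most 50 mm and 8.59 degrees, less where a joint would pass 70% of its speed; a pose out of reach is approached as far as the arm can. A call with a gripper value outside its range is refused whole. The fingers move at their own pace and stop on an object; "grip_force" is the grip in N (left out, the last holds). Time passes only in rows, so rows that repeat a pose let the fingers close. It gives the time, the measured TCP pose, the force and the opening at its end, in the units of the state.
- ctrl.get_state(): the state, without advancing time (a new reading comes with each control period).
- ctrl.get_image(name): name is "scene" or "side" or "wrist"; returns a dict with "pixels" (384x512x3 uint8, red, green, blue), "depth" (384x512 float32, m along the optical axis (not along the pixel's ray), 0 where there is no reading), "K" (3x3 intrinsics, pixels), "extrinsics" (4x4, takes a point from camera to world coordinates); the wrist camera has in their place "T_tool_cam" (4x4, takes a point from camera to tool coordinates, whose origin is the TCP and whose axes are the tool frame's). Camera axes: x right, y up, looking along -z (the intrinsics and any distortion apply to the point x, -y, -z); pixel columns grow to the right and rows downward; lengths in m; the calibration is good to about 2 mm. A picture is of the moment at which its call begins: read the wrist's pose just before it.
- ctrl.finish_job(): hands the job in, once; it reports no verdict.
The state is a dict: "time": time; "q": joint angles; "qvel": joint speeds; "joint_efforts": joint torques, N m; "eef_pos": TCP position; "eef_rot": TCP orientation; "contact_force": force on the tool from outside, world axes, zero at the start; "ft_torque": the same for the moment, N m; "finger_gap": opening from 0.0 (shut) to 1.0 (fully open).
Only numpy, scipy, OpenCV 4.12 (cv2) and the standard library are available. Lean on these libraries where they do the work, as an engineer would, in place of code of your own. Each camera call takes 0.05 s, during which the arm holds its last target. There are 200 camera calls.

## Working session

There is one attempt and no reset: what is moved stays moved. The work goes in short steps, Python scripts to look and compute and a tool call to move; the robot and the scene stay as the last step left them, time stands still between calls to the robot, and variables do not carry over. Pictures are saved under pics/ and viewed, about 12 in all and at most 16, crops included, and the job is handed in when it is done.

Besides the shell and the picture viewer there is one more tool, called by a JSON object that holds its "method" and its "body". apply_moves: Moves the arm, as the interface text tells. Its arguments: {"type":"object","properties":{"commands":{"type":"array"},"grip_force":{"type":"number"}},"required":["commands"]}

```bash
ls; mkdir -p pics
python3 - <<'E'
from plant import ctrl
import cv2,numpy as np
s=ctrl.get_state();print(s, ctrl.grip_depth)
for n in("scene","side"):
    im=ctrl.get_image(n);np.savez(f"pics/{n}0.npz",**im)
    cv2.imwrite(f"pics/{n}0.png",im["pixels"][:,:,::-1]);print(n,im["K"],im["extrinsics"],[k for k in im])
E
```

```text
pics
{'time': 0.0, 'q': array([-1.15263913e+00,  4.80837274e-01,  1.59689063e+00, -3.24623835e-06,
        1.06507443e+00, -4.66115239e-02]), 'qvel': array([ 2.65059040e-04, -8.41688900e-04, -4.89872436e-04, -1.16871569e-05,
       -4.72350295e-04, -1.45507622e-03]), 'joint_efforts': array([-6.22791558e-03, -9.50667143e+01, -4.30187273e+01, -3.97728618e-04,
        1.21173236e-02, -4.36301116e-05]), 'eef_pos': array([ 0.29118276, -0.58066598,  0.23066261]), 'eef_rot': array([-2.67274579e+00,  1.64977506e+00,  1.57085270e-03]), 'contact_force': array([ 0.14119903, -0.2033941 ,  0.12078885]), 'ft_torque': array([ 0.06666109,  0.00291371, -0.01365537]), 'finger_gap': 0.9967504208161595} 0.0187
scene [[404.32085988   0.         262.06866914]
 [  0.         404.32085988 194.06439773]
 [  0.           0.           1.        ]] [[ 0.28261131 -0.51671239  0.80817025  1.34152328]
 [ 0.95923308  0.15078065 -0.23903365 -0.28229228]
 [ 0.00165521  0.84277726  0.53825993  0.56905341]
 [ 0.          0.          0.          1.        ]] ['pixels', 'depth', 'K', 'extrinsics']
side [[434.18658089   0.         261.59052706]
 [  0.         434.18658089 196.06244223]
 [  0.           0.           1.        ]] [[ 0.85753664  0.28541842 -0.42798041  0.03453242]
 [-0.51393664  0.43917467 -0.73688176 -0.98248382]
 [-0.02236147  0.85185793  0.52329536  0.70083416]
 [ 0.          0.          0.          1.        ]] ['pixels', 'depth', 'K', 'extrinsics']
```

View pics/scene0.png

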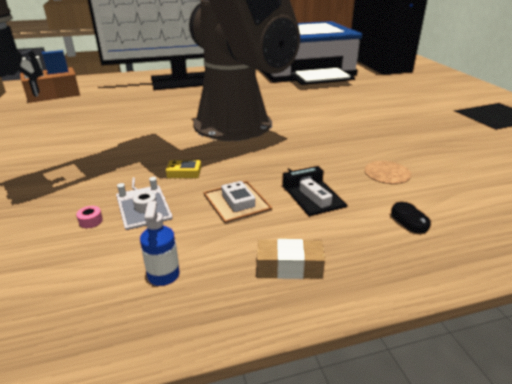

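View pics/side0.png

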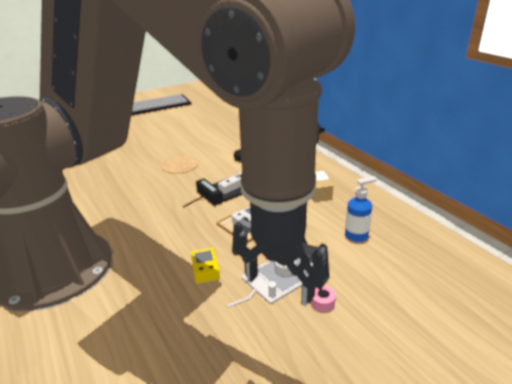

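Candidates in the scene view:
- **Large recorder:** off-white block in the tray (238,195), not the yellow one at (183,169).
- **Slim recorder:** in the black dock (315,192).
- **Round recorder:** on the charger (143,200), not the pink puck at (89,217).
- **Other items:** mat (388,172), mouse (410,217), carton (290,258) and gel (160,250).

In the side view the arm hides most of this. I'll start with coarse positions by casting rays.

```bash
cat > h.py <<'E'
import numpy as np,cv2
from scipy.spatial.transform import Rotation as R
from plant import ctrl
def cam(n):
    s=ctrl.get_state(); im=ctrl.get_image(n)
    if n=="wrist":
        T=np.eye(4);T[:3,:3]=R.from_rotvec(s["eef_rot"]).as_matrix();T[:3,3]=s["eef_pos"]
        im["E"]=T@im["T_tool_cam"]
    else: im["E"]=im["extrinsics"]
    return im
def ray(im,px,z):
    px=np.atleast_2d(np.asarray(px,float));K=im["K"];E=im["E"]
    d=np.c_[(px[:,0]-K[0,2])/K[0,0],-(px[:,1]-K[1,2])/K[1,1],-np.ones(len(px))]@E[:3,:3].T
    o=E[:3,3]; return o+d*((z-o[2])/d[:,2])[:,None]
def proj(im,P):
    P=np.atleast_2d(P);c=(P-im["E"][:3,3])@im["E"][:3,:3];K=im["K"]
    return np.c_[K[0,2]+K[0,0]*c[:,0]/-c[:,2],K[1,2]-K[1,1]*c[:,1]/-c[:,2]]
def go(xyz,yaw=None):
    """rows numbers to bring TCP to xyz with tool x at yaw (deg, mod 180)"""
    s=ctrl.get_state();M=R.from_rotvec(s["eef_rot"]).as_matrix()
    y0=np.degrees(np.arctan2(M[1,0],M[0,0]));t=0
    if yaw is not None: t=-((yaw-y0+90)%180-90)
    print("t",round(float(s["time"]),2),"pos",s["eef_pos"].round(4),"yaw",round(y0,2),"tilt",np.degrees(np.arccos(-M[2,2])).round(2),"q",s["q"].round(2),"F",s["contact_force"].round(1),"gap",round(float(s["finger_gap"]),3))
    print("  -> ",((M.T@(np.asarray(xyz)-s["eef_pos"]))/0.03).round(3),"turn",round(t,2))
def save(im,f,box=None,k=1):
    a=im["pixels"][:,:,::-1]
    if box: a=a[box[1]:box[3],box[0]:box[2]]
    cv2.imwrite("pics/"+f,cv2.resize(a,None,fx=k,fy=k,interpolation=cv2.INTER_CUBIC))
E
python3 - <<'E'
from h import *
im=dict(np.load("pics/scene0.npz"));im["E"]=im["extrinsics"]
for n,px,z in [("large",(238,189),.036),("slim",(315,187),.04),("round",(143,196),.04),("yellow",(183,165),.03),("pink",(89,214),.03),("mat",(388,172),.004),("mouse",(410,217),.015),("carton",(290,243),.05),("gelbase",(162,280),0),("tray cornersL",(205,197),.011),("trayT",(243,182),.011),("trayR",(271,208),.011),("trayB",(229,219),.011),("chTL",(119,200),.01),("chBL",(124,226),.01),("chBR",(171,217),.01),("roBL",(318,214),.01),("roBR",(346,206),.01),("roTL",(284,184),.01)]:
    print(n,ray(im,px,z)[0].round(3))
save(im,"c0.png",(60,140,440,300),2.1)
E
```

```text
large [ 0.502 -0.097  0.036]
slim [0.553 0.089 0.04 ]
round [ 0.475 -0.325  0.04 ]
yellow [ 0.326 -0.212  0.03 ]
pink [ 0.502 -0.449  0.03 ]
mat [0.482 0.345 0.004]
mouse [0.702 0.268 0.015]
carton [ 0.753 -0.05   0.05 ]
gelbase [ 0.732 -0.306  0.   ]
tray cornersL [ 0.476 -0.177  0.011]
trayT [ 0.431 -0.067  0.011]
trayR [ 0.57  -0.031  0.011]
trayB [ 0.586 -0.139  0.011]
chTL [ 0.428 -0.386  0.01 ]
chBL [ 0.544 -0.375  0.01 ]
chBR [ 0.538 -0.269  0.01 ]
roBL [0.624 0.069 0.01 ]
roBR [0.612 0.149 0.01 ]
roTL [0.471 0.036 0.01 ]
```

View pics/c0.png

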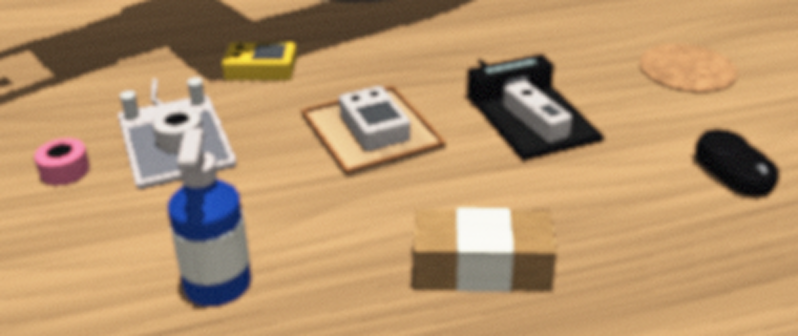

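The crop confirms the choice: off-white bodies with black buttons, and the yellow and pink ones are decoys. My plan is round→mat, slim→charger, large→dock, round→tray. First I'll move over the charger.

```bash
python3 -c "
from h import *
go((.475,-.325,.26),-85)
print(ctrl.get_image('wrist')['T_tool_cam'].round(3))"
```

```text
t 0.1 pos [ 0.2912 -0.5807  0.2307] yaw -63.37 tilt 0.06 q [-1.15  0.48  1.6   0.    1.07 -0.05] F [ 0.4 -0.5  0.5] gap 1.0
  ->  [-4.874 -9.296 -0.97 ] turn 21.63
[[ 1.    -0.001  0.    -0.   ]
 [-0.001 -0.947 -0.321 -0.083]
 [ 0.001  0.321 -0.947 -0.142]
 [ 0.     0.     0.     1.   ]]
```

{"method": "apply_moves", "body": {"commands": [[100,-1.2,-2.3,-0.5,8],[100,-2.4,-4.6,-1,16],[100,-3.6,-7,-1,21.6],[100,-4.87,-9.3,-1,21.6],[100,-4.87,-9.3,-1,21.6],[100,-4.87,-9.3,-1,21.6],[100,-4.87,-9.3,-1,21.6],[100,-4.87,-9.3,-1,21.6]]}}

```text
time: 0.95
eef_pos: [0.4765, -0.3228, 0.261]
eef_rot: [-2.32, 2.118, 0.002]
contact_force: [-0.1, 0.6, -0.0]
finger_gap: 0.998
```

```bash
python3 -c "
from h import *
go((.475,-.325,.26),-85)
im=cam('wrist');save(im,'w1.png');np.savez('pics/w1.npz',**im)
s=cam('scene');np.savez('pics/s1.npz',**s)"
```

```text
t 0.95 pos [ 0.4765 -0.3228  0.261 ] yaw -84.78 tilt 0.07 q [-0.65  0.35  1.74  0.    1.06  0.83] F [-0.1  0.6 -0. ] gap 0.998
  ->  [0.067 0.057 0.034] turn 0.22
```

View pics/w1.png

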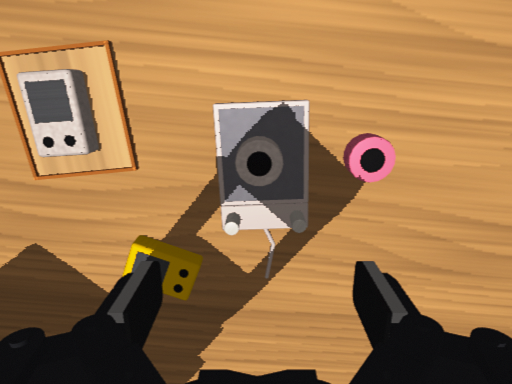

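The wrist view shows the round recorder's button at (259,163) and the charger's front corners at (215,103) and (309,101). The tops of the two posts are near (232,220) and (299,215), and the pink decoy is at (371,159). I'll measure these with the colour and depth masks.

```bash
cat >> h.py <<'E'
def cloud(im):
    v,u=np.mgrid[:384,:512];K=im["K"];d=im["depth"]
    P=np.stack([(u-K[0,2])/K[0,0]*d,-(v-K[1,2])/K[1,1]*d,-d],-1)@im["E"][:3,:3].T+im["E"][:3,3]
    P[d<=0]=np.nan; return P
def rect(P,m):
    """min area rect (world xy, mm-precise) of largest blob in mask"""
    n,l,st,c=cv2.connectedComponentsWithStats(m.astype(np.uint8))
    m=l==1+np.argmax(st[1:,4]); xy=P[m][:,:2].astype(np.float32)*1000
    (c,s,a)=cv2.minAreaRect(xy); return np.round(c,1),np.round(s,1),round(a,2),m.sum(),np.median(P[m][:,2])
E
python3 - <<'E'
from h import *
im=dict(np.load("pics/w1.npz"));P=cloud(im);z=P[...,2]
box=np.zeros((384,512),bool);box[90:240,205:320]=1
for a,b in((-.01,.004),(.004,.02),(.03,.05)):
    m=box&(z>a)&(z<b);print(a,m.sum(),np.nanmedian(z[m]),np.nanstd(z[m]))
print("base",rect(P,box&(z>.005)&(z<.05)))
t=(z>.033)&(z<.05)&box
n,l,st,c=cv2.connectedComponentsWithStats(t.astype(np.uint8))
for i in range(1,n):
    if st[i,4]>20: print(st[i],c[i],P[l==i].mean(0).round(4), ray(im,c[i],.041).round(4),(np.ptp(P[l==i],0)*1000).round(1))
g=im["pixels"].max(2); b=box&(g<35); b[:130]=0;b[190:]=0
n,l,st,c=cv2.connectedComponentsWithStats(b.astype(np.uint8));i=1+np.argmax(st[1:,4])
print("button",c[i],st[i],ray(im,c[i],.04))
print("table",np.nanmedian(z[20:90,200:400]))
for px in((215,103),(309,101)):print(ray(im,px,.01))
E
```

```text
-0.01 5464 -0.00021199522383957836 0.0007995587406776641
0.004 9356 0.00994797768377026 0.0010859229974204802
0.03 2218 0.04004602248679917 0.0019090792604354815
base (array([ 452.3, -331.6]), array([174.1, 110.1]), 7.39, np.int64(11714), np.float64(0.010200228190853727))
[ 235  139   49   47 1782] [259.1952862  162.02244669] [ 0.4754 -0.3245  0.0398] [[ 0.4758 -0.3244  0.041 ]] [53.  53.5  9.3]
[291 217  16  16 194] [298.81958763 224.37628866] [ 0.4055 -0.3778  0.0407] [[ 0.4057 -0.3777  0.041 ]] [17.5 16.8 10.5]
[224 219  16  16 193] [231.56476684 226.69948187] [ 0.3953 -0.2993  0.0407] [[ 0.3954 -0.2993  0.041 ]] [16.9 17.7 10.7]
button [258.68942731 163.47797357] [247 152  24  24 454] [[ 0.47391886 -0.32403463  0.04      ]]
table -0.0002494465168219884
[[ 0.53206119 -0.26899557  0.01      ]]
[[ 0.54397841 -0.37464577  0.01      ]]
```

```bash
python3 -c "
from h import *
go((.4752,-.3244,.014),-82.6)"
```

```text
t 1.05 pos [ 0.4751 -0.3251  0.2608] yaw -84.9 tilt 0.06 q [-0.65  0.35  1.74  0.    1.06  0.83] F [-0.5 -0.2  0.4] gap 1.0
  ->  [-0.016 -0.01   8.228] turn -2.3
```

{"method": "apply_moves", "body": {"commands": [[100,0,0,1.6,-2.3],[100,0,0,3.2,-2.3],[100,0,0,4.8,-2.3],[100,0,0,6.2,-2.3],[100,0,0,7.3,-2.3],[100,-0.02,-0.01,7.9,-2.3],[100,-0.02,-0.01,8.22,-2.3],[100,-0.02,-0.01,8.22,-2.3]], "grip_force": 40}}

```text
time: 1.85
eef_pos: [0.4741, -0.3248, 0.0132]
eef_rot: [2.359, -2.075, -0.004]
contact_force: [-0.6, -0.6, 0.1]
finger_gap: 1.002
```

{"method": "apply_moves", "body": {"commands": [[50,0,0,0,0],[40,0,0,0,0],[30,0,0,0,0],[30,0,0,0,0],[30,0,0,0,0],[30,0,0,0,0]]}}

```text
time: 2.45
eef_pos: [0.4746, -0.3255, 0.0146]
eef_rot: [2.359, -2.075, -0.001]
contact_force: [-3.0, -2.1, 6.1]
finger_gap: 0.62
```

```bash
python3 -c "
from h import *
go((.482,.345,.16),-82.6)"
```

```text
t 2.45 pos [ 0.4746 -0.3255  0.0146] yaw -82.66 tilt 0.05 q [-0.65  0.67  1.92 -0.    0.54  0.79] F [-3.  -2.1  6.1] gap 0.62
  ->  [-22.138  -3.095  -4.839] turn -0.06
```

{"method": "apply_moves", "body": {"commands": [[30,0,0,-0.4,0],[30,0,0,-1.6,0],[30,0,0,-3.2,0],[30,-1.5,-0.3,-4.8,0],[30,-3.0,-0.7,-6.4,0],[30,-4.5,-1.0,-8,0],[30,-6.0,-1.3,-8.5,0],[30,-7.5,-1.7,-8.5,0]]}}

```text
time: 3.25
eef_pos: [0.4934, -0.1313, 0.2633]
eef_rot: [-2.357, 2.075, -0.006]
contact_force: [1.6, 0.4, -1.3]
finger_gap: 0.614
```

{"method": "apply_moves", "body": {"commands": [[30,-1.4,-0.3,0,0],[30,-2.5,-0.5,0,0],[30,-2.5,-0.5,0,0],[30,-2.5,-0.5,0,0]]}}

```text
time: 3.65
eef_pos: [0.4987, -0.0545, 0.2644]
eef_rot: [-2.358, 2.072, -0.008]
contact_force: [-0.3, -1.1, -0.5]
finger_gap: 0.618
```

```bash
python3 -c "
from h import *
go((.482,.345,.16),-82.6)
im=cam('wrist');save(im,'w2.png');np.savez('pics/w2.npz',**im)"
```

```text
t 3.65 pos [ 0.4987 -0.0545  0.2644] yaw -82.6 tilt 0.33 q [-0.17  0.23  1.89 -0.    1.01  1.27] F [-0.3 -1.1 -0.5] gap 0.618
  ->  [-13.284  -1.144   3.455] turn 0.0
```

View pics/w2.png

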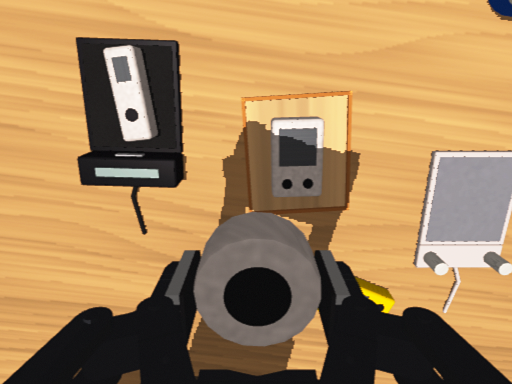

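Held well. In this view the slim recorder is at (130,93) in the dock, with the block at (130,170), and the large one is at (297,157) in the tray.

Run:
```python
from h import *
im=dict(np.load("pics/w2.npz"));P=cloud(im);z=P[...,2]
def bx(x0,y0,x1,y1):
    b=np.zeros((384,512),bool);b[y0:y1,x0:x1]=1;return b
D=bx(65,25,200,205);T=bx(232,80,362,212)
print("table",np.nanmedian(z[20:80,200:400]))
print("dock",rect(P,D&(z>.004)&(z<.06)))
print("block",rect(P,bx(65,145,200,205)&(z>.034)&(z<.06)))
print("slim",rect(P,bx(95,30,170,146)&(z>.034)&(z<.06)))
print("tray all",rect(P,T&(z>.003)&(z<.05)))
print("large",rect(P,T&(z>.03)&(z<.05)))
```

```text
table -0.00025292166367729685
dock (array([512.7,  92.8]), array([192.4, 110.4]), 5.87, np.int64(14606), np.float64(0.01134810131948702))
block (array([468.6,  88.4]), array([ 35.5, 110.2]), 6.13, np.int64(2963), np.float64(0.04179226874837061))
slim (array([551.7,  89.1]), array([96. , 32.4]), 14.04, np.int64(2888), np.float64(0.03975260588001514))
tray all (array([ 504.4, -103.2]), array([144.3, 126.5]), 10.82, np.int64(12355), np.float64(0.006880795013231411))
large (array([506.1, -99.7]), array([90., 58.]), 8.71, np.int64(3966), np.float64(0.035887564607459344))
```

{"method": "apply_moves", "body": {"commands": [[30,-1.5,-0.1,0,0],[30,-3.0,-0.2,0,0],[30,-4.5,-0.4,0,0],[30,-6.0,-0.5,0.5,0],[30,-7.5,-0.6,1,0],[30,-9,-0.8,1.5,0],[30,-10.5,-0.9,2,0],[30,-12,-1.0,2.5,0]]}}

```text
time: 4.5
eef_pos: [0.4836, 0.3062, 0.1881]
eef_rot: [-2.355, 2.075, -0.008]
contact_force: [0.2, -1.2, -0.9]
finger_gap: 0.619
```

{"method": "apply_moves", "body": {"commands": [[30,-0.8,0,1,0],[30,-1.6,-0.1,1,0],[30,-1.6,-0.1,1,0],[30,-1.6,-0.1,1,0]]}}

```text
time: 4.9
eef_pos: [0.4813, 0.3533, 0.158]
eef_rot: [-2.355, 2.076, -0.009]
contact_force: [-0.7, -0.6, -0.5]
finger_gap: 0.62
```

Run:
```python
from h import *
im=dict(np.load("pics/s1.npz"));im["E"]=im["extrinsics"];P=cloud(im)
hsv=cv2.cvtColor(im["pixels"],cv2.COLOR_RGB2HSV); 
z=P[...,2];m=np.zeros_like(z,bool);m[150:195,355:425]=1;m&=(z>.0022)&(z<.01)
print(rect(P,m))
go((.482,.345,.0088),-82.6)
```

```text
(array([464.7, 326. ]), array([ 77.8, 126.4]), 61.29, np.int64(212), np.float64(0.0029841235421874668))
t 4.9 pos [0.4813 0.3533 0.158 ] yaw -82.78 tilt 0.34 q [ 0.59  0.49  1.8  -0.01  0.86  2.03] F [-0.7 -0.6 -0.5] gap 0.62
  ->  [0.264 0.038 4.974] turn -0.18
```

Run:
```python
from h import *
im=cam("wrist");save(im,"w3.png")
P=cloud(im);z=P[...,2];m=(z>.0025)&(z<.006)
n,l,st,c=cv2.connectedComponentsWithStats(m.astype(np.uint8));i=1+np.argmax(st[1:,4])
print(st[i]); xy=P[l==i][:,:2]; print(cv2.minEnclosingCircle((xy*1000).astype(np.float32)),np.percentile(z[l==i],[5,50,95]))
```

```text
[  193   117   140   119 11827]
((473.156005859375, 346.7503662109375), 64.8043212890625) [0.00282252 0.00380902 0.00491173]
```

View pics/w3.png

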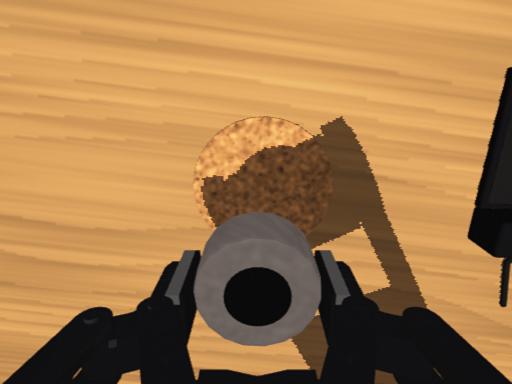

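The mat is at (473,347) mm with a 64.8 mm radius, which matches the 130 mm diameter. The puck is held upright. Setting it down.

{"method": "apply_moves", "body": {"commands": [[30,0.17,0.3,1.5,0],[30,0.17,0.3,3.0,0],[30,0.17,0.3,4.0,0],[30,0.17,0.3,4.6,0],[30,0.17,0.3,4.8,0],[30,0.17,0.3,4.92,0],[30,0.17,0.3,4.97,0],[30,0.17,0.3,4.97,0]]}}

```text
time: 5.75
eef_pos: [0.4745, 0.3466, 0.0101]
eef_rot: [-2.353, 2.076, -0.009]
contact_force: [-0.0, 0.9, -0.9]
finger_gap: 0.62
```

```bash
python3 -c "
from h import *
go((.473,.347,.0088),-82.6)"
```

```text
t 5.75 pos [0.4745 0.3466 0.0101] yaw -82.84 tilt 0.41 q [ 0.58  0.69  1.9  -0.01  0.55  2.04] F [-0.   0.9 -0.9] gap 0.62
  ->  [-0.019  0.05   0.044] turn -0.24
```

{"method": "apply_moves", "body": {"commands": [[30,0,0,0.05,0],[30,0,0,0.07,0],[30,0,0,0.07,0]]}}

```text
time: 6.05
eef_pos: [0.4751, 0.3469, 0.0087]
eef_rot: [-2.352, 2.075, -0.01]
contact_force: [0.4, -1.9, 6.4]
finger_gap: 0.616
```

{"method": "apply_moves", "body": {"commands": [[70,0,0,0,0],[85,0,0,0,0],[100,0,0,0,0],[100,0,0,0,0],[100,0,0,-1,0],[100,0,0,-2.5,0],[100,0,0,-4,0],[100,0,0,-5.5,0]]}}

```text
time: 6.85
eef_pos: [0.4734, 0.3468, 0.1753]
eef_rot: [-2.353, 2.075, -0.01]
contact_force: [0.5, -0.0, -0.5]
finger_gap: 1.003
```

```bash
python3 -c "
from h import *
go((.5517,.0891,.16),104.04)"
```

```text
t 6.85 pos [0.4734 0.3468 0.1753] yaw -82.83 tilt 0.45 q [ 0.58  0.45  1.81 -0.01  0.88  2.03] F [ 0.5 -0.  -0.5] gap 1.003
  ->  [ 8.847 -1.514  0.536] turn -6.87
```

{"method": "apply_moves", "body": {"commands": [[100,1.3,-0.2,-0.8,-2],[100,2.8,-0.5,-1.5,-5],[100,4.3,-0.8,-1.5,-6.9],[100,5.8,-1,-1.5,-6.9],[100,7.3,-1.3,-1.5,-6.9],[100,8.85,-1.5,-1.5,-6.9],[100,8.85,-1.5,-1.5,-6.9],[100,8.85,-1.5,-1.5,-6.9]]}}

```text
time: 7.65
eef_pos: [0.5508, 0.0879, 0.221]
eef_rot: [-2.471, 1.933, -0.01]
contact_force: [-0.5, 1.0, 0.5]
finger_gap: 0.999
```

Run:
```python
from h import *
im=cam('wrist');save(im,'w4.png');np.savez('pics/w4.npz',**im)
P=cloud(im);z=P[...,2]
d=(P[...,0]>.4)&(P[...,0]<.64)&(P[...,1]>.0)&(P[...,1]<.18)
print("dock",rect(P,d&(z>.006)&(z<.06)&(P[...,0]>.47)))
print("block",rect(P,d&(z>.034)&(z<.06)&(P[...,0]<.495)))
print("slim",rect(P,d&(z>.034)&(z<.06)&(P[...,0]>.5)))
go((.5517,.0891,.0145),104.04)
```

```text
dock (array([536.8,  95.5]), array([144.2, 110.2]), 5.68, np.int64(13892), np.float64(0.010708838946704963))
block (array([468.8,  88.7]), array([ 34.4, 109.6]), 5.69, np.int64(3136), np.float64(0.04170012076488663))
slim (array([552.4,  89.8]), array([94.2, 32. ]), 13.68, np.int64(2949), np.float64(0.03971825926450456))
t 7.7 pos [0.5506 0.089  0.221 ] yaw -75.99 tilt 0.42 q [ 0.11  0.36  1.83 -0.    0.95  1.43] F [-0.1 -0.1  0.7] gap 0.997
  ->  [-0.012  0.012  6.882] turn -0.03
```

{"method": "apply_moves", "body": {"commands": [[80,0,-0.05,1.5,0.3],[80,0,-0.05,3.0,0.3],[80,0,-0.05,4.5,0.3],[80,0,-0.05,5.6,0.3],[70,0,-0.05,6.4,0.3],[70,0,-0.05,6.83,0.3],[70,0,-0.05,6.83,0.3],[70,0,-0.05,6.83,0.3]]}}

```text
time: 8.5
eef_pos: [0.5539, 0.0899, 0.0168]
eef_rot: [-2.468, 1.936, -0.01]
contact_force: [0.2, 1.0, 0.3]
finger_gap: 0.702
```

{"method": "apply_moves", "body": {"commands": [[50,0,0,0,0],[35,0,0,0,0],[15,0,0,0,0],[15,0,0,0,0],[15,0,0,0,0],[15,0,0,0,0],[15,0,0,0,0]]}}

```text
time: 9.2
eef_pos: [0.5548, 0.0901, 0.0182]
eef_rot: [-2.466, 1.936, -0.013]
contact_force: [-1.6, 2.5, 11.2]
finger_gap: 0.37
```

```bash
python3 -c "
from h import *
go((.4776,-.3287,.2),97.4-180)"
```

```text
t 9.2 pos [0.5548 0.0901 0.0182] yaw -76.25 tilt 0.58 q [ 0.11  0.65  1.96 -0.    0.51  1.44] F [-1.6  2.5 11.2] gap 0.37
  ->  [12.964  5.758 -6.084] turn 6.35
```

{"method": "apply_moves", "body": {"commands": [[15,0,0,-0.4,0],[15,0,0,-1.6,0],[15,0,0,-3,0],[15,1.5,0.6,-4.5,0],[15,3,1.2,-6,2],[15,4.5,2,-6,4],[15,6,2.6,-6,6.3],[15,7.5,3.3,-6,6.3]]}}

```text
time: 10.0
eef_pos: [0.5149, -0.1293, 0.1995]
eef_rot: [-2.354, 2.068, -0.017]
contact_force: [0.8, -0.5, -0.5]
finger_gap: 0.366
```

```bash
python3 -c "
from h import *
go((.4776,-.3287,.2),97.4-180)"
```

```text
t 10.0 pos [ 0.5149 -0.1293  0.1995] yaw -82.61 tilt 0.77 q [-0.31  0.35  1.91  0.    0.87  1.13] F [ 0.8 -0.5 -0.5] gap 0.366
  ->  [ 6.433  2.088 -0.027] turn -0.01
```

{"method": "apply_moves", "body": {"commands": [[15,1.5,0.5,0,0],[15,3,1,0,0],[15,4.5,1.5,0,0],[15,6,2,0,0],[15,6.43,2.09,0,0],[15,6.43,2.09,0,0],[15,6.43,2.09,0,0]]}}

```text
time: 10.7
eef_pos: [0.4773, -0.328, 0.1997]
eef_rot: [-2.353, 2.069, -0.017]
contact_force: [-0.5, 0.0, -1.2]
finger_gap: 0.367
```

Run:
```python
from h import *
im=cam('wrist');save(im,'w5.png');np.savez('pics/w5.npz',**im)
P=cloud(im);z=P[...,2]
d=(P[...,0]>.3)&(P[...,0]<.64)&(P[...,1]>-.45)&(P[...,1]<-.2)
for i,(a,b) in enumerate(((.36,-.40),(.36,-.25))): pass
t=d&(z>.034)&(z<.05);n,l,st,c=cv2.connectedComponentsWithStats(t.astype(np.uint8))
for i in range(1,n):
    if st[i,4]>30: print(st[i],ray(im,c[i],.041).round(4))
print("base",rect(P,d&(z>.005)&(z<.05)))
g=im["pixels"].astype(int).min(2)
for lo in(.18,.2,.205,.21,.215):
  m=d&(z>lo)&(z<lo+.02)&(g>70); 
  if m.sum()>100:print("held",lo,rect(P,m))
go((.4776,-.3287,.2),97.4-180)
```

```text
base (array([ 463.1, -330.3]), array([152.1, 110.4]), 7.44, np.int64(8994), np.float64(0.009981241607024127))
held 0.18 (array([ 521.3, -321.9]), array([ 2.1, 29.8]), 8.83, np.int64(148), np.float64(0.19822725721870094))
held 0.2 (array([ 507. , -315.1]), array([25.5, 49.8]), 56.74, np.int64(1358), np.float64(0.21527564116192055))
held 0.205 (array([ 476.9, -327.9]), array([91.7, 35.4]), 9.29, np.int64(11332), np.float64(0.2209946398927481))
held 0.21 (array([ 476.8, -327.9]), array([91.8, 32.2]), 7.39, np.int64(11112), np.float64(0.221012949727877))
held 0.215 (array([ 476.8, -327.9]), array([91.8, 32.2]), 7.39, np.int64(10862), np.float64(0.2210310314379007))
t 10.75 pos [ 0.4775 -0.3275  0.1996] yaw -82.59 tilt 0.77 q [-0.66  0.41  1.81  0.01  0.91  0.78] F [ 0.5  0.1 -0.9] gap 0.368
  ->  [ 0.041  0.003 -0.012] turn 0.01
```

View pics/w5.png

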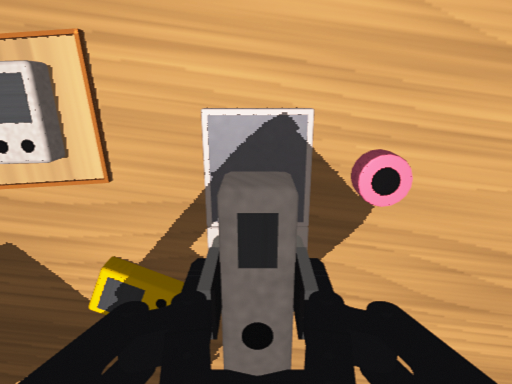

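```bash
python3 -c "
from h import *
go((.4797,-.3281,.0190),97.4-180)"
```

```text
t 10.75 pos [ 0.4775 -0.3275  0.1996] yaw -82.59 tilt 0.77 q [-0.66  0.41  1.81  0.01  0.91  0.78] F [ 0.5  0.1 -0.9] gap 0.368
  ->  [0.016 0.011 6.022] turn 0.01
```

{"method": "apply_moves", "body": {"commands": [[15,0.02,0.01,1.5,0],[15,0.02,0.01,3.0,0],[15,0.02,0.01,4.4,0],[15,0.02,0.01,5.3,0],[15,0.02,0.01,5.7,0],[15,0.02,0.01,5.9,0],[15,0.02,0.01,5.96,0],[15,0.02,0.01,5.96,0]]}}

```text
time: 11.55
eef_pos: [0.4805, -0.3285, 0.022]
eef_rot: [-2.354, 2.067, -0.019]
contact_force: [0.1, -0.4, -1.6]
finger_gap: 0.37
```

```bash
python3 -c "
from h import *
go((.4797,-.3281,.0186),97.4-180)"
```

```text
t 11.55 pos [ 0.4805 -0.3285  0.022 ] yaw -82.57 tilt 0.85 q [-0.66  0.66  1.92  0.01  0.55  0.77] F [ 0.1 -0.4 -1.6] gap 0.37
  ->  [-0.016  0.025  0.112] turn 0.03
```

{"method": "apply_moves", "body": {"commands": [[15,0,0.02,0.06,0],[15,0,0.02,0.1,0],[15,0,0.02,0.12,0],[15,0,0.02,0.12,0]]}}

```text
time: 11.95
eef_pos: [0.4799, -0.3286, 0.0185]
eef_rot: [-2.354, 2.067, -0.019]
contact_force: [0.0, -0.3, -0.9]
finger_gap: 0.367
```

{"method": "apply_moves", "body": {"commands": [[45,0,0,0,0],[60,0,0,0,0],[70,0,0,0,0],[75,0,0,-0.5,0],[75,0,0,-2,0],[75,0,0,-3.5,0],[75,0,0,-5,0],[75,0,0,-6.5,0]]}}

```text
time: 12.75
eef_pos: [0.4767, -0.328, 0.2166]
eef_rot: [-2.354, 2.067, -0.021]
contact_force: [1.3, -0.6, -0.0]
finger_gap: 0.749
```

```bash
cat > m.py <<'E'
from h import *
def charger(im):
    P=cloud(im);z=P[...,2];d=(P[...,0]>.35)&(P[...,0]<.57)&(P[...,1]>-.42)&(P[...,1]<-.24)
    print("base",rect(P,d&(z>.005)&(z<.05)))
    print("slim",rect(P,d&(z>.034)&(z<.05)&(P[...,0]>.415)))
E
python3 - <<'E'
from m import *
im=cam('wrist');np.savez('pics/w6.npz',**im);charger(im)
go((.5061,-.0997,.22),98.7)
E
```

```text
base (array([ 443.9, -332.9]), array([190.4, 110.3]), 7.34, np.int64(14497), np.float64(0.010288280188610333))
slim (array([ 477.6, -328.8]), array([94.6, 32. ]), 7.22, np.int64(3010), np.float64(0.03971147091404201))
t 12.8 pos [ 0.4792 -0.33    0.2238] yaw -82.57 tilt 1.36 q [-0.66  0.38  1.78  0.01  0.95  0.78] F [ 2.8 -2.8  8.8] gap 0.752
  ->  [-7.498 -1.879  0.087] turn -1.27
```

The slim recorder sits at (477.6,-328.8), yaw 7.2°. The charger is at (477.6,-328.7), yaw 7.4°, so that fits. Next is the large one.

{"method": "apply_moves", "body": {"commands": [[100,-0.8,-0.2,0,0],[100,-2.3,-0.6,0,-1],[100,-3.8,-0.9,0,-1.3],[100,-5.3,-1.3,0,-1.3],[100,-6.8,-1.7,0,-1.3],[100,-7.5,-1.88,0,-1.3],[100,-7.5,-1.88,0,-1.3],[100,-7.5,-1.88,0,-1.3]]}}

```text
time: 13.6
eef_pos: [0.5061, -0.0993, 0.2234]
eef_rot: [-2.379, 2.038, -0.036]
contact_force: [0.9, -0.1, -0.4]
finger_gap: 1.001
```

Run:
```python
from m import *
im=cam('wrist');np.savez('pics/w7.npz',**im);P=cloud(im);z=P[...,2]
d=(P[...,0]>.4)&(P[...,0]<.61)&(P[...,1]>-.2)&(P[...,1]<.0)
print("tray all",rect(P,d&(z>.004)&(z<.05)))
print("large",rect(P,d&(z>.03)&(z<.05)))
go((.5061,-.0997,.017),98.7)
```

```text
tray all (array([ 504.3, -103.1]), array([144.6, 126.3]), 10.92, np.int64(14974), np.float64(0.00689917528518974))
large (array([506.9, -99.5]), array([88.6, 57.9]), 8.84, np.int64(4808), np.float64(0.03590377338302253))
t 13.65 pos [ 0.5061 -0.0999  0.2233] yaw -81.26 tilt 1.4 q [-0.25  0.29  1.93 -0.    0.9   1.17] F [-1.  -0.3  0.4] gap 1.002
  ->  [-0.085  0.148  6.874] turn 0.04
```

{"method": "apply_moves", "body": {"commands": [[84,-0.03,0.03,1.5,0],[84,-0.05,0.06,3.0,0],[84,-0.07,0.09,4.5,0],[84,-0.09,0.11,5.8,0],[84,-0.09,0.12,6.6,0],[84,-0.09,0.12,7.0,0],[84,-0.09,0.12,7.15,0],[84,-0.09,0.12,7.15,0]]}}

```text
time: 14.45
eef_pos: [0.5074, -0.1001, 0.0091]
eef_rot: [-2.377, 2.04, -0.036]
contact_force: [0.2, -0.4, 0.4]
finger_gap: 0.84
```

Run:
```python
from m import *
go((.5069,-.0995,.008),98.7)
```

```text
t 14.45 pos [ 0.5074 -0.1001  0.0091] yaw -81.29 tilt 1.42 q [-0.25  0.63  2.08 -0.01  0.4   1.17] F [ 0.2 -0.4  0.4] gap 0.84
  ->  [-0.022  0.014  0.035] turn 0.01
```

{"method": "apply_moves", "body": {"commands": [[72,0,0,0,0],[55,0,0,0,0],[45,0,0,0,0],[45,0,0,0,0],[45,0,0,0,0],[45,0,0,-0.5,0],[45,0,0,-2,0],[45,0,0,-3.5,0]], "grip_force": 50}}

```text
time: 15.25
eef_pos: [0.5044, -0.0991, 0.1157]
eef_rot: [-2.377, 2.04, -0.035]
contact_force: [0.9, -0.6, -0.5]
finger_gap: 0.665
```

{"method": "apply_moves", "body": {"commands": [[45,0,0,-1,0],[45,0,0,-2,0],[45,0,0,-2,0],[45,0,0,-2,0]]}}

```text
time: 15.65
eef_pos: [0.5035, -0.0987, 0.177]
eef_rot: [-2.376, 2.04, -0.039]
contact_force: [-0.4, 0.6, -2.4]
finger_gap: 0.664
```

Run:
```python
from m import *
go((.5474,.0965,.2),95.7)
```

```text
t 15.65 pos [ 0.5035 -0.0987  0.177 ] yaw -81.29 tilt 1.54 q [-0.25  0.35  1.99 -0.    0.78  1.17] F [-0.4  0.6 -2.4] gap 0.664
  ->  [-6.2   -2.451 -0.784] turn 3.01
```

{"method": "apply_moves", "body": {"commands": [[45,-1.3,-0.5,-0.3,1],[45,-2.7,-1.1,-0.6,2],[45,-4.1,-1.6,-0.78,3],[45,-5.4,-2.1,-0.78,3],[45,-6.2,-2.45,-0.78,3],[45,-6.2,-2.45,-0.78,3],[45,-6.2,-2.45,-0.78,3],[45,-6.2,-2.45,-0.78,3]]}}

```text
time: 16.45
eef_pos: [0.5467, 0.0958, 0.1991]
eef_rot: [-2.322, 2.102, -0.037]
contact_force: [0.5, -0.3, -1.4]
finger_gap: 0.666
```

Run:
```python
from m import *
go((.5474,.0965,.2),95.7)
im=cam('wrist');save(im,'w8.png');np.savez('pics/w8.npz',**im);P=cloud(im);z=P[...,2]
T=np.linalg.norm(P[...,:2]-[.5474,.0965],axis=2)<.09
for lo in (.205,.21,.215):
    m=T&(z>lo)&(z<lo+.03)&(im["pixels"].min(2)>60);print("held",rect(P,m))
Q=P[m];c=np.linalg.lstsq(np.c_[Q[:,:2]-Q[:,:2].mean(0),np.ones(len(Q))],Q[:,2],rcond=None)[0];print("slope deg",np.degrees(c[:2]),c[2])
d=(P[...,0]>.4)&(P[...,0]<.64)&(P[...,1]>.0)&(P[...,1]<.18)&(z<.06)
print("dock",rect(P,d&(z>.005)));print("block",rect(P,d&(z>.034)&(z<.06)))
```

```text
t 16.45 pos [0.5467 0.0958 0.1991] yaw -84.3 tilt 1.47 q [ 0.13  0.37  1.87 -0.02  0.88  1.61] F [ 0.5 -0.3 -1.4] gap 0.666
  ->  [-0.019 -0.028 -0.029] turn -0.0
held (array([545.8,  96.3]), array([88.8, 70.3]), 6.12, np.int64(16223), np.float64(0.22401577170060616))
held (array([545.8,  96.3]), array([88.8, 70.3]), 6.12, np.int64(16002), np.float64(0.22405766553157605))
held (array([545.8,  96.3]), array([88.8, 70.1]), 6.12, np.int64(15647), np.float64(0.22410785751090584))
slope deg [-0.94067707 -0.08299702] 0.22421813747672462
dock (array([574.6,  99.5]), array([ 67. , 110.2]), 5.68, np.int64(7437), np.float64(0.010021295939302621))Traceback (most recent call last):
  File "<stdin>", line 9, in <module>
  File "h.py", line 36, in rect
    m=l==1+np.argmax(st[1:,4]); xy=P[m][:,:2].astype(np.float32)*1000
           ~~~~~~~~~^^^^^^^^^^
    return _wrapfunc(a, 'argmax', axis=axis, out=out, **kwds)
    return bound(*args, **kwds)
ValueError: attempt to get argmax of an empty sequence
```

View pics/w8.png

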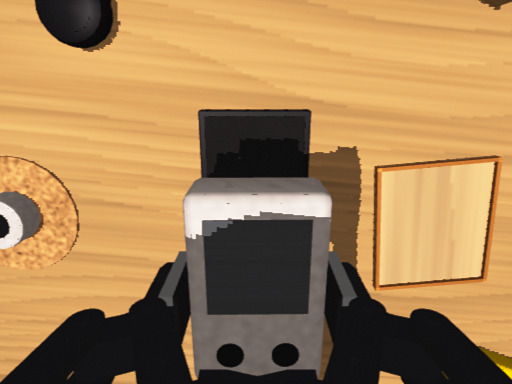

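Run:
```python
from m import *
go((.5475,.0961,.0175),95.7)
```

```text
t 16.5 pos [0.5468 0.0957 0.1993] yaw -84.33 tilt 1.49 q [ 0.13  0.37  1.87 -0.02  0.88  1.61] F [ 0.8 -0.6 -1.4] gap 0.667
  ->  [-0.082  0.117  6.06 ] turn -0.03
```

{"method": "apply_moves", "body": {"commands": [[45,-0.02,0.03,1.5,0],[45,-0.04,0.06,3.0,0],[45,-0.06,0.09,4.4,0],[45,-0.08,0.11,5.3,0],[45,-0.08,0.12,5.8,0],[45,-0.08,0.12,6.0,0],[45,-0.08,0.12,6.06,0],[45,-0.08,0.12,6.06,0]]}}

```text
time: 17.3
eef_pos: [0.5478, 0.0957, 0.0181]
eef_rot: [-2.32, 2.102, -0.039]
contact_force: [0.1, -0.5, -0.9]
finger_gap: 0.671
```

Run:
```python
from m import *
go((.5475,.0961,.0148),95.7)
```

```text
t 17.3 pos [0.5478 0.0957 0.0181] yaw -84.37 tilt 1.53 q [ 0.13  0.65  1.99 -0.03  0.48  1.62] F [ 0.1 -0.5 -0.9] gap 0.671
  ->  [-0.016  0.013  0.108] turn -0.07
```

{"method": "apply_moves", "body": {"commands": [[45,-0.01,0.01,0.06,0],[45,-0.01,0.01,0.1,0],[45,-0.01,0.01,0.12,0],[45,-0.01,0.01,0.12,0]]}}

```text
time: 17.7
eef_pos: [0.5477, 0.096, 0.0147]
eef_rot: [-2.32, 2.102, -0.039]
contact_force: [-0.4, 0.2, -0.5]
finger_gap: 0.668
```

{"method": "apply_moves", "body": {"commands": [[45,0,0,0.03,0],[45,0,0,0.06,0],[45,0,0,0.06,0]]}}

```text
time: 18.0
eef_pos: [0.5477, 0.096, 0.0145]
eef_rot: [-2.32, 2.102, -0.04]
contact_force: [-8.9, -1.3, 36.5]
finger_gap: 0.667
```

{"method": "apply_moves", "body": {"commands": [[45,0,0,-0.04,0],[45,0,0,-0.04,0]]}}

```text
time: 18.2
eef_pos: [0.548, 0.0961, 0.0162]
eef_rot: [-2.32, 2.101, -0.041]
contact_force: [0.4, 0.1, -1.9]
finger_gap: 0.665
```

{"method": "apply_moves", "body": {"commands": [[45,0,0,0.04,0],[45,0,0,0.045,0],[45,0,0,0.045,0]]}}

```text
time: 18.5
eef_pos: [0.5481, 0.0961, 0.0147]
eef_rot: [-2.32, 2.101, -0.04]
contact_force: [0.1, 0.3, 0.2]
finger_gap: 0.664
```

{"method": "apply_moves", "body": {"commands": [[75,0,0,0,0],[85,0,0,0,0],[85,0,0,0,0],[85,0,0,-0.5,0],[85,0,0,-2,0],[85,0,0,-3.5,0],[85,0,0,-5,0],[85,0,0,-6.5,0]]}}

```text
time: 19.3
eef_pos: [0.5424, 0.0978, 0.2115]
eef_rot: [-2.32, 2.101, -0.04]
contact_force: [1.0, 0.7, -0.0]
finger_gap: 0.852
```

{"method": "apply_moves", "body": {"commands": [[85,0,0,-0.3,0],[85,0,0,-0.3,0],[85,0,0,-0.3,0]]}}

```text
time: 19.6
eef_pos: [0.5416, 0.0978, 0.2197]
eef_rot: [-2.32, 2.102, -0.039]
contact_force: [0.0, 0.1, -0.0]
finger_gap: 0.85
```

```bash
cat >> m.py <<'E'
def dock(im):
    P=cloud(im);z=P[...,2]
    d=(P[...,0]>.4)&(P[...,0]<.64)&(P[...,1]>.0)&(P[...,1]<.18)&(z<.06)
    print("dock",rect(P,d&(z>.005)&(P[...,0]>.47)));print("block",rect(P,d&(z>.034)&(P[...,0]<.495)))
    print("large",rect(P,d&(z>.034)&(P[...,0]>.5)))
def rnd(im,c,zs):
    P=cloud(im);z=P[...,2];d=(np.linalg.norm(P[...,:2]-c,axis=2)<.06)&(z>zs-.006)&(z<zs+.01)
    print("round",cv2.minEnclosingCircle((P[d][:,:2]*1000).astype(np.float32)),np.median(z[d]))
E
python3 - <<'E'
from m import *
im=cam('wrist');np.savez('pics/w9.npz',**im);dock(im)
go((.473,.347,.2),-84.3)
E
```

```text
dock (array([536.7,  95.5]), array([144. , 110.1]), 5.73, np.int64(14097), np.float64(0.028438272491630223))
block (array([468.7,  88.6]), array([ 34.3, 109.9]), 5.79, np.int64(3218), np.float64(0.04169740282898335))
large (array([546.2,  96.1]), array([89.6, 58. ]), 5.75, np.int64(5086), np.float64(0.03989528197921102))
t 19.65 pos [0.5413 0.0977 0.2191] yaw -84.35 tilt 1.5 q [ 0.13  0.34  1.86 -0.02  0.92  1.61] F [-0.8 -0.8 -0.8] gap 0.848
  ->  [-8.5    1.46   0.503] turn -0.05
```

The large recorder is within 1 mm of the dock centre, with yaw matching and lying flat. Back to the round one on the mat.

{"method": "apply_moves", "body": {"commands": [[100,-1.3,0.2,0,0],[100,-2.8,0.5,0,0],[100,-4.3,0.7,0,0],[100,-5.8,1,0,0],[100,-7.3,1.25,0,0],[100,-8.5,1.46,0,0],[100,-8.5,1.46,0,0],[100,-8.5,1.46,0,0]]}}

```text
time: 20.45
eef_pos: [0.4716, 0.3473, 0.2132]
eef_rot: [-2.325, 2.102, -0.037]
contact_force: [0.4, -0.1, 0.1]
finger_gap: 0.998
```

Run:
```python
from m import *
im=cam('wrist');np.savez('pics/w10.npz',**im);rnd(im,[.474,.347],.034)
go((.474,.347,.008),None)
```

```text
round ((474.7023010253906, 346.9872741699219), 26.954700469970703) 0.03392693642061273
t 20.5 pos [0.472  0.3465 0.2136] yaw -84.31 tilt 1.43 q [ 0.6   0.4   1.78 -0.03  0.95  2.08] F [ 0.2 -0.2  0.1] gap 0.997
  ->  [-0.098  0.08   6.852] turn 0
```

{"method": "apply_moves", "body": {"commands": [[100,-0.02,0.02,1.5,0],[100,-0.04,0.03,3.0,0],[100,-0.07,0.04,4.5,0],[100,-0.09,0.05,5.7,0],[100,-0.1,0.06,6.4,0],[100,-0.1,0.06,6.75,0],[100,-0.1,0.06,6.84,0],[100,-0.1,0.06,6.84,0]], "grip_force": 40}}

```text
time: 21.3
eef_pos: [0.475, 0.3468, 0.0087]
eef_rot: [-2.323, 2.104, -0.038]
contact_force: [-0.5, -0.4, 0.2]
finger_gap: 0.998
```

{"method": "apply_moves", "body": {"commands": [[70,0,0,0,0],[50,0,0,0,0],[35,0,0,0,0],[35,0,0,0,0],[35,0,0,0,0],[35,0,0,-0.5,0],[35,0,0,-2,0],[35,0,0,-3.5,0]]}}

```text
time: 22.1
eef_pos: [0.472, 0.3476, 0.1154]
eef_rot: [-2.324, 2.105, -0.037]
contact_force: [1.9, 0.4, 0.0]
finger_gap: 0.615
```

{"method": "apply_moves", "body": {"commands": [[35,0,0,-1,0],[35,0,0,-2.5,0],[35,0,0,-2.7,0],[35,0,0,-2.7,0]]}}

```text
time: 22.5
eef_pos: [0.4709, 0.3491, 0.199]
eef_rot: [-2.321, 2.102, -0.038]
contact_force: [-0.4, 0.5, -1.6]
finger_gap: 0.618
```

Run:
```python
from m import *
go((.5043,-.1031,.2),None)
```

```text
t 22.5 pos [0.4709 0.3491 0.199 ] yaw -84.33 tilt 1.52 q [ 0.6   0.42  1.79 -0.03  0.91  2.09] F [-0.4  0.5 -1.6] gap 0.618
  ->  [15.11   0.383  0.13 ] turn 0
```

{"method": "apply_moves", "body": {"commands": [[35,1.2,0,0,0],[35,2.7,0.1,0,0],[35,4.2,0.1,0,0],[35,5.7,0.1,0,0],[35,7.2,0.2,0,0],[35,8.7,0.2,0,0],[35,10.2,0.3,0,0],[35,11.7,0.3,0,0]]}}

```text
time: 23.3
eef_pos: [0.4952, -0.0027, 0.2018]
eef_rot: [-2.322, 2.103, -0.036]
contact_force: [0.5, 0.1, -1.6]
finger_gap: 0.618
```

{"method": "apply_moves", "body": {"commands": [[35,1.5,0,0.1,0],[35,3,0.1,0.1,0],[35,3.8,0.1,0.1,0],[35,3.8,0.1,0.1,0],[35,3.8,0.1,0.1,0]]}}

```text
time: 23.8
eef_pos: [0.5026, -0.1166, 0.199]
eef_rot: [-2.321, 2.105, -0.033]
contact_force: [-0.3, 0.1, -1.2]
finger_gap: 0.619
```

Run:
```python
from m import *
im=cam('wrist');save(im,'w11.png');np.savez('pics/w11.npz',**im)
P=cloud(im);z=P[...,2];s=ctrl.get_state()["eef_pos"]
m=(np.linalg.norm(P[...,:2]-s[:2],axis=2)<.05)&(z>.17)
print(np.histogram(z[m],bins=10))
h=m&(z>s[2]+.012)&(im["pixels"].min(2)>60);print("held",np.nanmedian(z[h]),rect(P,h))
go((.5043,-.1031,.016),None)
```

```text
(array([  574,  1130,  2125, 11695,  1308,  1606,  4586,  3124,  3542,
        3210]), array([0.19466329, 0.20357929, 0.21249528, 0.22141127, 0.23032726,
       0.23924326, 0.24815925, 0.25707524, 0.26599123, 0.27490723,
       0.28382322]))
held 0.22248202412244777 (array([ 502. , -116.1]), array([53.6, 52.7]), 7.68, np.int64(8751), np.float64(0.22242972789994594))
t 23.85 pos [ 0.5027 -0.116   0.1992] yaw -84.35 tilt 1.3 q [-0.28  0.32  1.95 -0.    0.84  1.19] F [-0.2 -0.4 -0.7] gap 0.619
  ->  [-0.484  0.03   6.103] turn 0
```

View pics/w11.png

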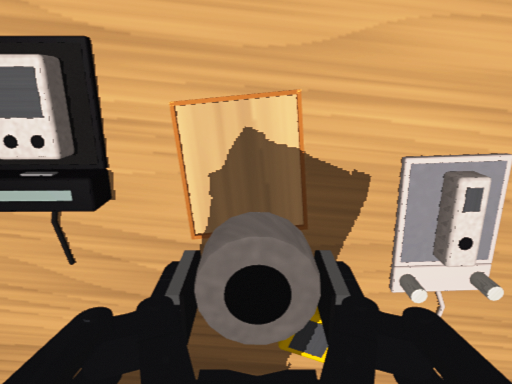

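The puck is held upright over the empty tray, with its centre within 1 mm of the TCP.

{"method": "apply_moves", "body": {"commands": [[35,-0.48,0,1.3,0],[35,-0.48,0.01,2.8,0],[35,-0.48,0.01,4.3,0],[35,-0.48,0.01,5.3,0],[35,-0.48,0.01,5.8,0],[35,-0.48,0.01,6.05,0],[35,-0.48,0.01,6.12,0],[35,-0.48,0.01,6.12,0]]}}

```text
time: 24.65
eef_pos: [0.5051, -0.1027, 0.0159]
eef_rot: [-2.323, 2.103, -0.034]
contact_force: [0.4, -0.1, -1.1]
finger_gap: 0.619
```

Run:
```python
from m import *
go((.5049,-.1031,.013),None)
```

```text
t 24.65 pos [ 0.5051 -0.1027  0.0159] yaw -84.31 tilt 1.32 q [-0.26  0.62  2.08 -0.01  0.42  1.22] F [ 0.4 -0.1 -1.1] gap 0.619
  ->  [0.011 0.01  0.097] turn 0
```

{"method": "apply_moves", "body": {"commands": [[35,0.01,0.01,0.05,0],[35,0.01,0.01,0.09,0],[35,0.01,0.01,0.09,0]]}}

```text
time: 24.95
eef_pos: [0.5052, -0.1031, 0.0136]
eef_rot: [-2.322, 2.102, -0.035]
contact_force: [0.1, 0.1, -0.7]
finger_gap: 0.614
```

{"method": "apply_moves", "body": {"commands": [[35,0,0,0.02,0],[35,0,0,0.02,0]]}}

```text
time: 25.15
eef_pos: [0.5053, -0.1032, 0.0132]
eef_rot: [-2.322, 2.102, -0.035]
contact_force: [-0.3, -0.1, -1.0]
finger_gap: 0.616
```

{"method": "apply_moves", "body": {"commands": [[35,0,0,0.02,0],[35,0,0,0.02,0]]}}

```text
time: 25.35
eef_pos: [0.5053, -0.1033, 0.0126]
eef_rot: [-2.322, 2.102, -0.035]
contact_force: [0.1, 0.3, -0.7]
finger_gap: 0.617
```

{"method": "apply_moves", "body": {"commands": [[70,0,0,0,0],[82,0,0,0,0],[82,0,0,0,0],[82,0,0,-0.5,0],[82,0,0,-2,0],[82,0,0,-3.5,0],[82,0,0,-5,0],[82,0,0,-6.5,0]]}}

```text
time: 26.15
eef_pos: [0.5004, -0.1015, 0.2094]
eef_rot: [-2.322, 2.102, -0.035]
contact_force: [0.6, -0.9, -0.9]
finger_gap: 0.818
```

{"method": "apply_moves", "body": {"commands": [[82,0,0,-1,0],[82,0,0,-1.8,0],[82,0,0,-1.8,0],[82,0,0,-1.8,0],[82,0,0,-1.8,0]]}}

```text
time: 26.65
eef_pos: [0.4986, -0.1009, 0.2625]
eef_rot: [-2.323, 2.103, -0.033]
contact_force: [0.2, -0.6, -0.2]
finger_gap: 0.818
```

Run:
```python
from m import *
im=cam('wrist');save(im,'w12.png');rnd(im,[.504,-.103],.036)
P=cloud(im);z=P[...,2]
d=(P[...,0]>.4)&(P[...,0]<.61)&(P[...,1]>-.2)&(P[...,1]<.0)
print("tray",rect(P,d&(z>.004)&(z<.05)));charger(im);dock(im)
s=cam('scene');save(s,'s2.png',(60,130,440,300),2.1)
s0=dict(np.load('pics/scene0.npz'));h=lambda a:cv2.cvtColor(a,cv2.COLOR_RGB2HSV)
for n,b in(("gel",(130,200,190,290)),("carton",(250,230,330,285)),("mouse",(385,195,435,240))):
    x0,y0,x1,y1=b;print(n,np.abs(s["pixels"][y0:y1,x0:x1].astype(int)-s0["pixels"][y0:y1,x0:x1]).mean())
go((.5,-.1,.3))
```

```text
round ((504.24517822265625, -103.17597961425781), 26.84351348876953) 0.03589272647539371
tray (array([ 504.2, -103. ]), array([144.3, 126.4]), 10.84, np.int64(12564), np.float64(0.006191696761364163))
base (array([ 443.9, -332.9]), array([191.4, 111.7]), 7.46, np.int64(10730), np.float64(0.010347099097995527))
slim (array([ 477.5, -328.4]), array([95.5, 33. ]), 7.26, np.int64(2213), np.float64(0.039485435121220325))
dock (array([536.2,  95.2]), array([144.2, 111.1]), 5.81, np.int64(13143), np.float64(0.031751433702321086))
block (array([468.7,  88.1]), array([ 33.7, 110.2]), 5.68, np.int64(2994), np.float64(0.041802724369920496))
large (array([545.7,  95.2]), array([89.7, 57.9]), 5.22, np.int64(4907), np.float64(0.03997135092942372))
gel 3.8230864197530865
carton 1.3558333333333332
mouse 1.7484444444444445
t 26.75 pos [ 0.4986 -0.1009  0.2623] yaw -84.32 tilt 1.27 q [-0.26  0.24  1.89 -0.    0.99  1.22] F [0.8 0.7 0.5] gap 0.82
  ->  [-0.012 -0.073 -1.255] turn 0
```

View pics/w12.png

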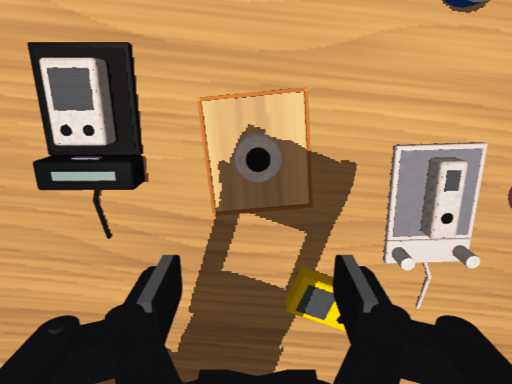

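View pics/s2.png

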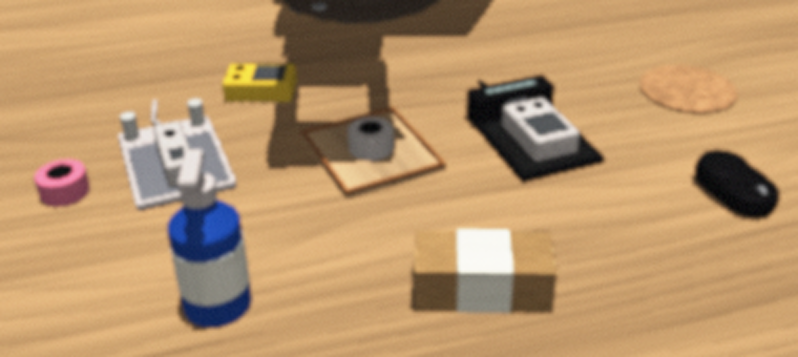

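All three recorders are flat in the middle of their places, the gripper is clear, and the gel bottle, mouse and carton stand where they did. Handing in.

```bash
python3 -c "
from plant import ctrl
print(ctrl.finish_job())"
```

```text
the job is handed in; nothing more can be done
None
```

All three recorders are in their own places, and I handed the job in at about 27 s of the 112 s allowed. I moved the round one to the mat, the slim one to the charger, the large one to the read-out dock, and then the round one from the mat to the tray.

Last checks, by wrist depth camera:

| Recorder | Place | Off centre | Angle to its place |
|---|---|---|---|
| Large | Read-out dock | about 1 mm | 0.1° |
| Slim | Charger | under 0.5 mm | 0.2° |
| Round | Tray | under 0.3 mm | not applicable |

- **Flatness:** their tops were at 40, 40 and 36 mm, as they should be for lying flat.
- **Bystanders:** the gel bottle, mouse and carton look unmoved in the scene view.
- **Disagreement:** a more oblique final view put the large one about 2 mm off centre and 0.5° off square. I trust the view from directly above, shown in the table.
- **Contact force:** setting down the large one, I pressed it briefly onto the dock at about 37 N. That is just under the 40 N limit, and I backed off at once.
- **Tool tilt:** the tool drifted to about 1.4° from vertical during the job, but the recorders still ended up flat.

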